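# Swing the filling funnel over the mate gourd and lock the stand

## Robot

A 7-joint arm with a two-finger parallel gripper is mounted at the origin on the work surface. World frame = base frame: x ahead of the robot, y to its left, z up, the work surface at z = 0. Lengths are in m, angles in rad, forces in N, time in s.
With the tool pointing down it reaches from about 0.4 to 0.85 m from the base axis. Payload 10.4 kg.
Tool frame: the origin (TCP) lies at the very end of the fingers, on their centre line; the grasp point (between the pads) lies manip.grasp_offset behind it (manip.grasp_offset is the distance from the TCP to the grasp point, in m); z points along the fingers, x is the direction in which the jaws open and shut, and the axes are right-handed (so a half turn about z gives the same grasp; the last joint's range is limited). The gripper opens to 85 mm and grips with 20 to 120 N. Pads are 22 mm wide; open, the fingers measure 114 mm over their backs; the gripper's body (76 mm by 85 mm) begins 54 mm behind the grasp point. The pads swing forward as they close: fully open they stand 13 mm farther back than shut.
Start: joints at [-1.328, 0.332, -0.065, 1.46, 0.022, 1.35, -0.088], TCP at [0.164, 0.603, 0.209] pointing down, gripper open.
Joint ranges: [-2.6, 2.6], [-0.5, 2.12], [-1.47, 1.34], [0.16, 2.42], [-1.27, 4.41], [0.06, 2.06], [-2.6, 2.6]. Speed limits (rad/s): [2.22, 2.22, 2.79, 2.79, 3.14, 3.14, 3.14].

## Interface

Orientations are given as a unit quaternion [x, y, z, w].
In Python, from workcell import manip gives the robot as it stands.
- The arm moves only by the shell command python3 -m crank 'ROWS' [FORCE]. ROWS is JSON, a list that holds one entry, the list of rows, each a list of 7 numbers: the shift along the world's x, y, z in units of 60 mm (1.0 is 60 mm), then the turn, a rotation vector about the world's x, y, z in units of 5 degrees (1.0 is 5 degrees), then the finger opening in mm, from 0 to 85.4. A call has 1 to 8 rows; each row shifts and turns the commanded pose from where the row before left it; what a row does not reach is not made up. A row lasts 1/8 s, in which the tool goes at most 62.5 mm and 10.7 degrees, less where a joint would pass 70% of its speed; a pose out of reach is approached as far as the arm can. A call is refused whole if a number of a shift passes 1 or a number of a turn 1, either way. A call with a gripper value outside its range is refused whole. The fingers move at their own pace and stop on an object; FORCE is the grip in N (left out, the last holds). Time passes only in rows, so rows that do not move let the fingers close. It gives the time, the measured TCP pose, the force and the opening at its end, in the units of the state.
- manip.get_obs(): the state, without advancing time (a new reading comes with each control period).
- manip.camera(name): name is "scene" or "top" or "wrist"; returns (picture, depth): 420x560x3 uint8, blue, green, red; 420x560 float32, m along the optical axis (not along the pixel's ray), 0 where there is no reading.
- manip.get_calibration(name): a dict with "fx", "fy", "cx", "cy" (pixels), "rvec" (rotation vector, rad) and "tvec" (3), from world to camera coordinates, as OpenCV has them; the wrist camera has in their place "T_tool_cam" (4x4, takes a point from camera to tool coordinates, whose origin is the TCP and whose axes are the tool frame's). Camera axes: x right, y down, z forward; pixel columns grow to the right and rows downward; lengths in m; the calibration is good to about 2 mm. The wrist camera is an equidistant fisheye: a pixel r from the principal point sees the ray r / f radians off the axis. A picture is of the moment at which its call begins: read the wrist's pose just before it. get_calibration takes no time and is no camera call.
- manip.hand_in(): hands the job in, once; it reports no verdict.
The state is a dict: "clock": time; "joint_pos": joint angles; "joint_velocities": joint speeds; "tau": joint torques, N m; "position": TCP position; "ee_rot": TCP orientation; "ft_force": force on the tool from outside, world axes, zero at the start; "torque": the same for the moment, N m; "grip_width": opening from 0.0 (shut) to 1.0 (fully open).
Only numpy, scipy, OpenCV 4.12 (cv2) and the standard library are available. Lean on these libraries where they do the work, as an engineer would, in place of code of your own. Each camera call takes 0.05 s, during which the arm holds its last target.

## Task

Get the mate gourd ready for filling: push the arms of the steel stand round with a finger until the brass funnel's spout is centred over the gourd's open mouth, then push the red clamp lever on top of the post anticlockwise (seen from above) until it is fully home against its stop, with the funnel still over the gourd. Only push, never grip the arms or the lever, and leave the gourd, the white jar, the clear box and the bombilla where they stand.

Things in the scene. Friction and masses are not known exactly. Their poses are not given: they have to be found in the camera images.
- hub (a point): Point on the vertical axis of the stand's post, at half the arms' height. A hub 34 mm across turns about this axis and carries three level arms 120 degrees apart. At their ends, centred 155 mm from the axis, are in anticlockwise order (from above) the brass funnel, a steel sieve cup (54 mm across) and a dark wooden dust cap (68 mm across), all reaching up to 160 mm above the shelf top.
- funnel_spout (a point): Centre of the lower end of the brass funnel's spout, 155 mm from the axis and 123 mm above the shelf top. The funnel is an open cone 58 mm across at the top (160 mm above the shelf top) with a spout 18 to 20 mm across. The line from the axis to it is the middle line of the funnel's arm. Each arm is an upright steel blade 8 mm thick, 20 mm high (135 to 155 mm above the shelf top), bare from 17 to 120 mm from the axis.
- carousel (a joint): Turn of the three arms together, in rad, growing anticlockwise seen from above; free to go round either way any number of times. 0 (and any full turn) when the funnel's arm lies along the tray's own x axis. Light friction (about 0.12 N m) holds the arms wherever they are left, so they do not run on or spring back.
- gourd_mouth (a point): Centre of the open mouth (about 52 mm wide inside) of the brown calabash gourd, 110 mm above the shelf top, about 155 mm from the stand's axis. The funnel passes 11 mm above it.
- clamp_lever (a joint): Turn of the red clamp lever, in rad, growing anticlockwise seen from above: 0 fully released, 1.57 fully home (clamped) at a hard stop. It starts released or nearly so, stays where it is left (friction about 0.07 N m) and does not in fact hold the arms.
- lever_tip (a point): Outer end of the red clamp lever, 68 mm from the post's axis, about which it turns. A straight level bar 9 mm thick and 14 mm high (170 to 184 mm above the shelf top, 15 mm above the arms) on a red hub 28 mm across. The line from the axis to this point is its middle line. Clamped, it points along the tray's x axis, roughly towards the gourd.
- tray: Round cork tray, 430 mm across, 12 mm thick, fixed, with the steel post (18 mm thick, foot disc 84 mm across, top 186 mm above the shelf top) in its middle. Origin on the post's axis at the shelf top, z up, x roughly towards the gourd.
- gourd: Brown gourd in its steel ring stand, loose on the tray, 82 mm across and 98 mm high; origin at the centre of its underside (12 mm above the shelf top). Leave alone.
- jar: White ceramic jar with a wooden twist cap, loose on the tray, 64 mm across and 88 mm high; origin at the centre of its underside. Leave alone.
- clear_box: Clear plastic box with a green sliding lid, loose on the tray, about 94 by 62 mm and 43 mm high; origin at the centre of its underside, long side along its x. Leave alone.
- bombilla: Steel bombilla (drinking straw) with brass ends, lying loose on the tray, 175 mm long along its x, 12 mm high; origin near its middle, on the tray. Leave alone.

How it is judged:
By the outcome, as a careful person would: the job done as asked, in the order asked, and still so for the second after the job is handed in, with the robot touching nothing.
It also fails if it takes over 59 s, if anything falls off the work surface, if the arm or the gripper's body presses on something with over 40 N, if the wrist force passes 120 N, or if a joint passes its speed limit or range.

## Working session

There is one attempt and no reset: what is moved stays moved. The work goes in short steps, Python scripts to look and compute and a shell command to move; the robot and the scene stay as the last step left them, time stands still between calls to the robot, and variables do not carry over. Pictures are saved under pics/ and viewed, and the job is handed in when it is done.

```bash
mkdir -p pics; ls; python3 - <<'E'
from workcell import manip
import cv2
o=manip.get_obs(); print({k:o[k] for k in('clock','position','ee_rot','grip_width','ft_force')}, manip.grasp_offset)
for n in('scene','top'):
    im,d=manip.camera(n); cv2.imwrite(f'pics/{n}0.png',im); 
    import numpy as np; np.save(f'pics/{n}0.npy',d)
    print(n,manip.get_calibration(n))
E
```

```text
pics
{'clock': 0.0, 'position': array([0.16404625, 0.60265894, 0.20849255]), 'ee_rot': array([ 7.94555713e-01,  6.07190817e-01, -5.62517546e-04,  4.63364943e-04]), 'grip_width': 0.9993116307823877, 'ft_force': array([0.52254811, 0.43205319, 0.6045516 ])} 0.0187
scene {'fx': 384.6747217760695, 'fy': 384.6747217760695, 'cx': 281.5015774177611, 'cy': 210.74959582332215, 'rvec': array([ 0.7315706 ,  2.43721808, -1.29634981]), 'tvec': array([ 0.46525078, -0.06738569,  1.01386281])}
top {'fx': 538.7752195847091, 'fy': 538.7752195847091, 'cx': 286.60336662910873, 'cy': 213.0843199735251, 'rvec': array([ 2.18240259, -2.20709044,  0.07546827]), 'tvec': array([0.01462163, 0.58142541, 1.00650052])}
```

View pics/scene0.png

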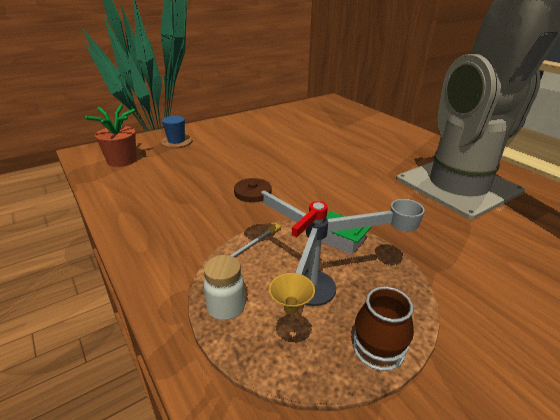

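View pics/top0.png

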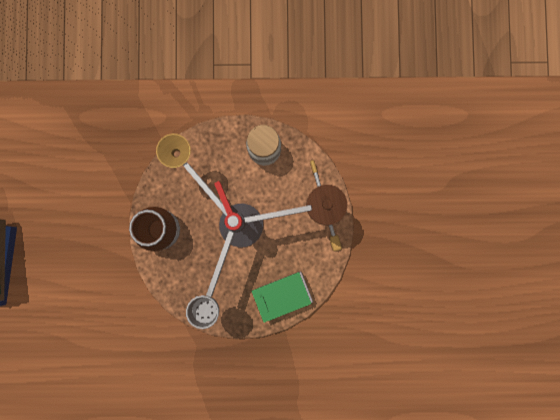

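The top view shows the funnel at about (174,150), the gourd mouth at (149,228), the post top at (233,221) and the red lever tip at (218,183). The jar is at (264,142), the green box at (282,298), the dust cap at (327,205) and the sieve at (203,312). The funnel has to go about 45° anticlockwise. Next I'll measure these points.

```bash
cat > h.py <<'E'
import numpy as np, cv2
from workcell import manip
def cast(n,uv,z):
    c=manip.get_calibration(n); R=cv2.Rodrigues(c['rvec'])[0]; o=-R.T@c['tvec']
    d=R.T@np.array([(uv[0]-c['cx'])/c['fx'],(uv[1]-c['cy'])/c['fy'],1.])
    return o+d*(z-o[2])/d[2]
def proj(n,P):
    c=manip.get_calibration(n); K=np.array([[c['fx'],0,c['cx']],[0,c['fy'],c['cy']],[0,0,1]])
    return cv2.projectPoints(np.array([P],float),c['rvec'],c['tvec'],K,None)[0].ravel()
def world(n,d):
    c=manip.get_calibration(n); R=cv2.Rodrigues(c['rvec'])[0]
    v,u=np.mgrid[:420,:560]
    p=np.stack([(u-c['cx'])/c['fx']*d,(v-c['cy'])/c['fy']*d,d],-1)
    return (p-c['tvec'])@R
def blob(m,mn=30):
    n,l,s,c=cv2.connectedComponentsWithStats(m.astype(np.uint8))
    return [(s[i,4],s[i,:4],c[i],l==i) for i in range(1,n) if s[i,4]>mn]
E
python3 - <<'E'
from h import *
im=cv2.imread('pics/top0.png'); d=np.load('pics/top0.npy'); W=world('top',d)
b,g,r=[im[...,i].astype(int) for i in range(3)]
# tray centre via depth, heights
z=W[...,2]
print('plane z table',np.median(z[350:,100:500]),'tray',z[270,170],z[130,215])
red=(r>120)&(g<50)&(b<60)
for a,bb,c,m in blob(red): 
    print('red',a,bb,c,W[m].mean(0), np.percentile(z[m],[5,50,95]))
    P=W[m&(z>.165)]
    # white/post top centre
hsv=cv2.cvtColor(im,cv2.COLOR_BGR2HSV)
# elements at height 0.135-0.165
hi=(z>.13)&(z<.163)&(d>0)
for a,bb,c,m in blob(hi): print('hi',a,bb,c,np.median(W[m],0))
for name,(u,v) in dict(funnel=(174,150),mouth=(149,228),post=(233,221),cap=(327,205),sieve=(203,312),jar=(264,138),box=(282,298)).items():
    q=z[v-25:v+26,u-25:u+26]; print(name,q.max(),W[v,u])
E
```

```text
plane z table -0.0007375936840660223 tray 0.011531280309580649 0.012432601262026902
hi 1203 [156 134  71  82] [181.3765586  160.61180382] [0.67064786 0.18861388 0.15375768]
hi 2823 [186 185 161 145] [271.94261424 240.91710946] [0.56578986 0.01021961 0.15266207]
funnel 1.0396300776029674 [0.68397024 0.19891169 0.13204121]
mouth 1.0396300776029674 [0.55611069 0.26884871 0.01797415]
post 1.0396300776029674 [0.55978455 0.09471425 0.18511378]
cap 1.0396300776029674 [ 0.5854863  -0.05700833  0.15995926]
sieve 1.0396300776029674 [0.41076591 0.15060465 0.13028098]
jar 1.0396300776029674 [0.70975794 0.04713213 0.09873994]
box 1.0396300776029674 [0.42463929 0.01853569 0.0500746 ]
```

```bash
python3 - <<'E'
import cv2
im=cv2.imread('pics/top0.png')[100:340,110:370]
cv2.imwrite('pics/top0z.png',cv2.resize(im,None,fx=2.5,fy=2.5,interpolation=cv2.INTER_CUBIC))
E
```

```text
(no output)
```

View pics/top0z.png

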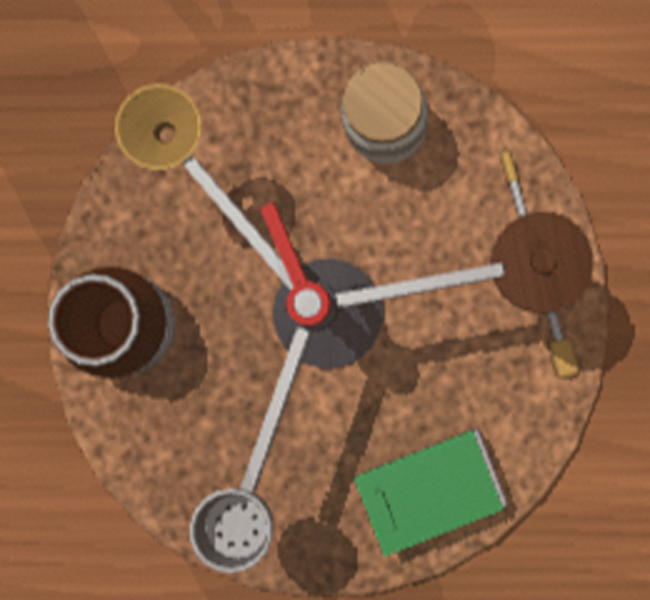

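```bash
python3 - <<'E'
from h import *
im=cv2.imread('pics/top0.png'); d=np.load('pics/top0.npy'); W=world('top',d); z=W[...,2]
hsv=cv2.cvtColor(im,cv2.COLOR_BGR2HSV); H,S,V=[hsv[...,i].astype(int) for i in range(3)]
def enc(m,zz,name):
    bl=max(blob(m,8),key=lambda t:t[0])[3]
    c=cv2.findContours(bl.astype(np.uint8),cv2.RETR_EXTERNAL,cv2.CHAIN_APPROX_NONE)[0][0]
    e=cv2.fitEllipse(cv2.convexHull(c)); print(name,bl.sum(),e, cast('top',e[0],zz)); return cast('top',e[0],zz)
def near(u,v,r): 
    vv,uu=np.mgrid[:420,:560]; return (uu-u)**2+(vv-v)**2<r*r
post=enc(near(233,221,15)&(z>.18),.186,'posttop'); 
p2=enc(near(233,221,9)&(S<80)&(V>120),.186,'post steel')
fun=enc(near(173,150,22)&(z>.145)&(H>20)&(H<30)&(S>120),.16,'funnel')
g=enc(near(148,228,25)&(z>.10)&(z<.125),.11,'gourd')
cap=enc(near(327,205,26)&(z>.14)&(H<20)&(S>60),.16,'cap')
sv=enc(near(203,312,20)&(z>.14),.16,'sieve')
tray=enc((z>.006)&(z<.2)&(V>0),.012,'tray')
red=((H<6)|(H>174))&(S>180)&(V>100)&near(228,205,40)
vv,uu=np.nonzero(red); print('redz',np.percentile(z[red],[5,50,95]))
P=np.array([cast('top',(u,v),.184)[:2] for u,v in zip(uu,vv)])
c=p2[:2]
r=np.linalg.norm(P-c,axis=1); print('rmax',r.max())
bar=P[r>.02]; dirn=(bar-c).mean(0); print('lever ang',np.degrees(np.arctan2(dirn[1],dirn[0])))
for n,p in (('fun',fun),('gourd',g),('cap',cap),('sieve',sv),('jar',cast('top',(262.5,141),.1)),('box',cast('top',(282,298),.055))):
    v=p[:2]-c; print(n,np.hypot(*v),np.degrees(np.arctan2(v[1],v[0])))
E
```

```text
posttop 276 ((231.5341339111328, 218.77088928222656), (16.943395614624023, 24.05101776123047), 158.87889099121094) [0.56330543 0.09693574 0.186     ]
post steel 94 ((232.5, 220.77015686035156), (10.186944961547852, 11.072649002075195), 0.0) [0.56011647 0.09542333 0.186     ]Traceback (most recent call last):
  File "<stdin>", line 12, in <module>
  File "<stdin>", line 5, in enc
ValueError: max() iterable argument is empty
```

```bash
python3 - <<'E'
from h import *
im=cv2.imread('pics/top0.png'); d=np.load('pics/top0.npy'); W=world('top',d); z=W[...,2]
hsv=cv2.cvtColor(im,cv2.COLOR_BGR2HSV); H,S,V=[hsv[...,i].astype(int) for i in range(3)]
print(hsv[150,163],hsv[212,150])
def enc(m,zz,name):
    bs=blob(m,8)
    if not bs: print(name,'none');return np.zeros(3)
    bl=max(bs,key=lambda t:t[0])[3]
    c=cv2.findContours(bl.astype(np.uint8),cv2.RETR_EXTERNAL,cv2.CHAIN_APPROX_NONE)[0][0]
    e=cv2.fitEllipse(cv2.convexHull(c)); print(name,bl.sum(),np.round(e[0],1),np.round(e[1],1), cast('top',e[0],zz)); return cast('top',e[0],zz)
def near(u,v,r): 
    vv,uu=np.mgrid[:420,:560]; return (uu-u)**2+(vv-v)**2<r*r
p2=enc(near(233,221,9)&(S<80)&(V>120),.186,'post steel')
fun=enc(near(173,150,22)&(z>.1)&(S>120)&(z<.2),.16,'funnel')
g=enc(near(148,228,25)&(z>.10)&(z<.125),.11,'gourd')
g2=enc(near(148,228,22)&(S<70)&(V>80),.11,'gourdrim')
cap=enc(near(327,205,26)&(z>.14)&(z<.2)&(S>60),.16,'cap')
sv=enc(near(203,312,20)&(z>.14)&(z<.2),.16,'sieve')
tray=enc((z>.006)&(z<.2)&(V>0),.012,'tray')
red=((H<6)|(H>174))&(S>180)&(V>100)&near(228,205,40)
vv,uu=np.nonzero(red); print('redz',np.percentile(z[red],[5,50,95]))
P=np.array([cast('top',(u,v),.184)[:2] for u,v in zip(uu,vv)])
c=p2[:2]
r=np.linalg.norm(P-c,axis=1); print('rmax',r.max())
bar=P[r>.02]; dirn=(bar-c).mean(0); print('lever ang',np.degrees(np.arctan2(dirn[1],dirn[0])))
for n,p in (('fun',fun),('gourd',g),('gourd2',g2),('cap',cap),('sieve',sv),('jar',cast('top',(262.5,141),.1)),('box',cast('top',(282,298),.055))):
    v=p[:2]-c; print(n,np.hypot(*v),np.degrees(np.arctan2(v[1],v[0])))
E
```

```text
[ 18 141 132] [  8  32 119]
post steel 94 [232.5 220.8] [10.2 11.1] [0.56011647 0.09542333 0.186     ]
funnel 883 [172.8 150.7] [33.8 34.3] [0.67775328 0.1952344  0.16      ]
gourd 401 [147. 228.] [35.8 36.7] [0.55282738 0.249575   0.11      ]
gourdrim 288 [147.  227.5] [35.9 37. ] [0.55367997 0.24955793 0.11      ]
cap 1272 [326.3 204.9] [40.4 40.9] [ 0.58558235 -0.05581142  0.16      ]
sieve 340 [202.5 311.2] [31.8 37. ] [0.41560074 0.14709287 0.16      ]
tray 39257 [240.2 226.3] [223.6 225.8] [0.55769758 0.096889   0.012     ]
redz [0.18171544 0.18419394 0.18657662]
rmax 0.0337456554038706
lever ang 24.502221050129698
fun 0.1542746633313809 40.313538364008075
gourd 0.15432391241679774 92.70722491298051
gourd2 0.15426893914678963 92.39122215339837
cap 0.15336381395870388 -80.44183148166599
sieve 0.15347487438987956 160.32621125240206
jar 0.1511331535823489 -17.578231927058166
box 0.1553668126483764 -150.33501094436426
```

Measured, with heights and the 155 mm reach consistent: hub at about (0.560, 0.096), funnel arm at 40.3°, gourd at 92.5°, and cap arm at −80°. I'll push the cap arm from its near side, about +52° in all, because that keeps the gripper away from the gourd. First I'll go there high, closing the fingers on the way.

```bash
python3 -m crank '[[[0,0,0.6,0,0,0,0],[0.2,-0.3,0.5,0,0,0,0],[0.4,-0.65,0,0,0,0,0],[0.4,-0.65,0,0,0,0,0],[0.4,-0.65,0,0,0,0,0],[0.4,-0.65,0,0,0,0,0],[0.4,-0.65,0,0,0,0,0],[0.4,-0.65,0,0,0,0,0]]]' 40
python3 -m crank '[[[0.4,-0.65,0,0,0,0,0],[0.4,-0.65,0,0,0,0,0],[0.4,-0.65,0,0,0,0,0],[0.4,-0.65,0,0,0,0,0],[0.4,-0.65,0,0,0,0,0],[0.4,-0.65,0,0,0,0,0],[0.4,-0.65,0,0,0,0,0],[0,0,0,0,0,0,0]]]'
```

```text
clock: 1.1
position: [0.3207, 0.3495, 0.2751]
ee_rot: [0.795, 0.607, -0.0, -0.0]
ft_force: [1.6, 1.0, -0.0]
grip_width: 0.001
clock: 2.1
position: [0.4892, 0.0744, 0.2751]
ee_rot: [0.796, 0.605, -0.0, 0.0]
ft_force: [-0.9, 0.7, -0.0]
grip_width: -0.003
```

```bash
python3 -m crank '[[[0.38,-0.58,0,0,0,0,0],[0.38,-0.58,0,0,0,0,0],[0,0,-0.6,0,0,0,0],[0,0,-0.6,0,0,0,0],[0,0,-0.6,0,0,0,0],[0,0,-0.45,0,0,0,0],[0,0,0,0,0,0,0]]]'
python3 - <<'E'
from h import *
im,d=manip.camera('top'); cv2.imwrite('pics/t1.png',im)
im,d=manip.camera('wrist'); cv2.imwrite('pics/w1.png',im)
E
```

```text
clock: 2.98
position: [0.5321, 0.0091, 0.1386]
ee_rot: [0.794, 0.608, -0.002, -0.001]
ft_force: [-0.1, -0.1, 0.3]
grip_width: 0.001
```

View pics/t1.png

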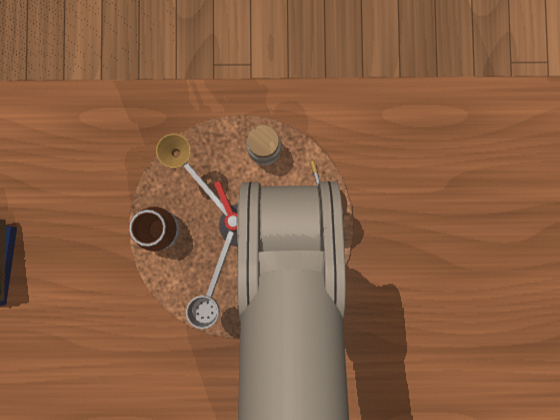

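View pics/w1.png

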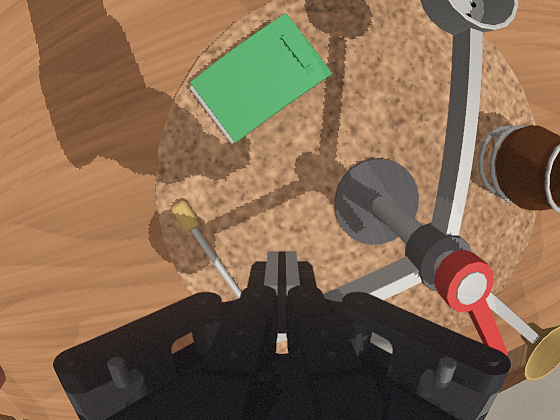

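The top view still shows the funnel (174,150), the post (233,221) and the gourd. The wrist view shows the closed fingertips beside the cap arm with clear space around them. I'll push along the arc, stopping short of the target.

```bash
python3 -m crank '[[[0.2,-0.045,0,0,0,0,0],[0.21,-0.02,0,0,0,0,0],[0.21,0.01,0,0,0,0,0],[0.21,0.04,0,0,0,0,0],[0.2,0.065,0,0,0,0,0],[0.19,0.09,0,0,0,0,0],[0.175,0.12,0,0,0,0,0],[0,0,0,0,0,0,0]]]'
cat >> h.py <<'E'
HUB=np.array([.5601,.0954])
def ang(p): 
    v=np.asarray(p)[:2]-HUB; return np.degrees(np.arctan2(v[1],v[0])),np.hypot(*v)
def near(u,v,r): 
    vv,uu=np.mgrid[:420,:560]; return (uu-u)**2+(vv-v)**2<r*r
def look(name):
    o=manip.get_obs(); im,d=manip.camera('top'); cv2.imwrite(f'pics/{name}.png',im); W=world('top',d); z=W[...,2]
    hsv=cv2.cvtColor(im,cv2.COLOR_BGR2HSV); H,S,V=[hsv[...,i].astype(int) for i in range(3)]
    m=(H>13)&(H<30)&(S>110)&(z>.118)&(z<.17)&(V>60)
    for a,bb,c,bl in blob(m,150):
        cc=cv2.findContours(bl.astype(np.uint8),cv2.RETR_EXTERNAL,cv2.CHAIN_APPROX_NONE)[0][0]
        e=cv2.fitEllipse(cv2.convexHull(cc)); p=cast('top',e[0],.16); print('brass',a,np.round(e[0],1),np.round(e[1],1),p,ang(p))
    m=near(148,228,30)&(S<70)&(V>80)&(z>.1)&(z<.125)
    for a,bb,c,bl in blob(m,100):
        cc=cv2.findContours(bl.astype(np.uint8),cv2.RETR_EXTERNAL,cv2.CHAIN_APPROX_NONE)[0][0]
        e=cv2.fitEllipse(cv2.convexHull(cc)); p=cast('top',e[0],.11); print('rim',a,np.round(e[0],1),np.round(e[1],1),p,ang(p))
    m=((H<6)|(H>174))&(S>150)&(V>70)&(z>.16)&(z<.2)
    for a,bb,c,bl in blob(m,30):
        vv,uu=np.nonzero(bl); P=np.array([cast('top',q,.184)[:2] for q in zip(uu,vv)])
        r=np.linalg.norm(P-HUB,axis=1); b=P[r>.022]
        print('lever',a,r.max(), ang(b.mean(0)) if len(b) else None)
    print('tool',o['clock'],o['position'],ang(o['position']),o['ft_force'])
E
python3 -c "from h import *; look('t2')"
```

```text
clock: 4.08
position: [0.618, 0.0251, 0.1401]
ee_rot: [0.794, 0.608, -0.0, -0.0]
ft_force: [0.1, -0.3, 0.1]
grip_width: -0.0
brass 884 [172.8 150.7] [33.7 34.4] [0.67778612 0.19523219 0.16      ] (np.float64(40.30767216719919), np.float64(0.15432591792317618))
rim 269 [147.  227.9] [35.7 36.4] [0.55303686 0.24957471 0.11      ] (np.float64(92.62303304289996), np.float64(0.15433641648272356))
tool 4.075 [0.61798165 0.02510617 0.14006744] (np.float64(-50.53112577490427), np.float64(0.09105771753232061)) [ 0.07774692 -0.25105752  0.11074713]
```

View pics/t2.png

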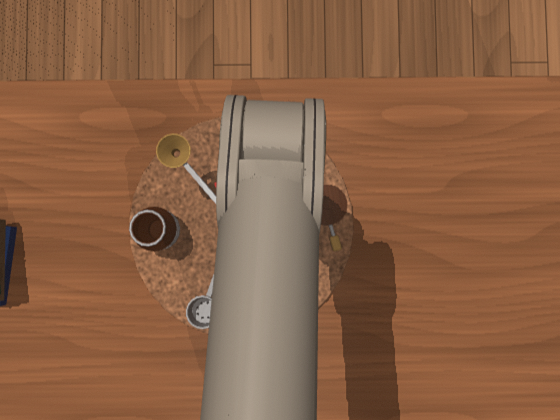

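The arms didn't move (funnel still at (173,151)) although the tool has gone past the cap arm's angle. I'll look from the other cameras.

```bash
python3 - <<'E'
from h import *
for n in('scene','wrist'):
    im,d=manip.camera(n); cv2.imwrite(f'pics/{n}3.png',im)
E
```

```text
(no output)
```

View pics/scene3.png

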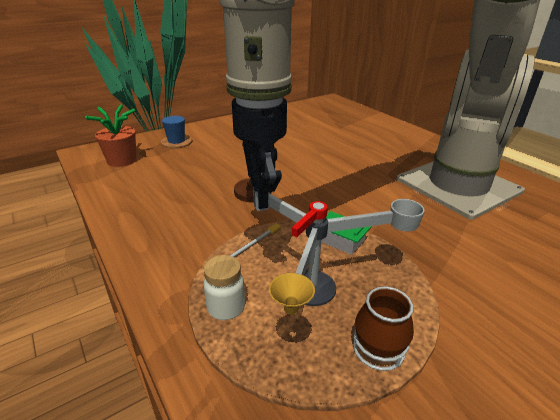

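View pics/wrist3.png

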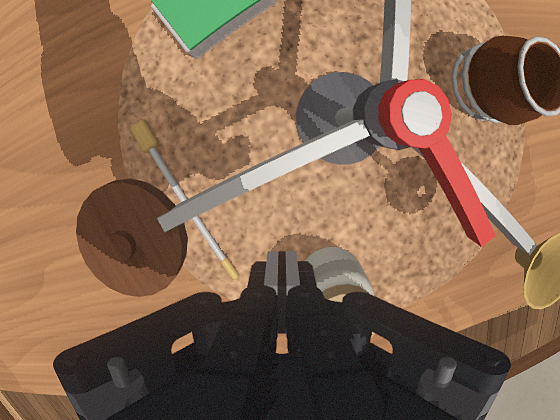

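```bash
python3 - <<'E'
from h import *
o=manip.get_obs(); p=o['position']; print(proj('scene',p),proj('scene',p+[0,0,.02]),proj('scene',p+[0,0,.04]))
print('arm top pt',proj('scene',[.577,.002,.155]),'cap',proj('scene',[.5856,-.0558,.16]),'post',proj('scene',[.5601,.0954,.186]))
c=manip.get_calibration('wrist'); print(c)
im,d=manip.camera('scene'); W=world('scene',d)
for v in range(190,216,3): print(v,[tuple(np.round(W[v,u],3)) for u in (258,262,266)])
cv2.imwrite('pics/z4.png',cv2.resize(im[150:260,210:350],None,fx=5,fy=5,interpolation=cv2.INTER_CUBIC))
E
```

```text
[261.64796563 218.3684061 ] [261.44973907 208.17890932] [261.24426837 197.61703914]
arm top pt [275.00923067 197.87230906] cap [253.41152319 182.51657838] post [318.02983285 204.72172861]
{'fx': 325.19226210127806, 'fy': 325.19226210127806, 'cx': 281.497452013127, 'cy': 212.1348475731699, 'T_tool_cam': array([[ 9.99999586e-01, -8.99841985e-04,  1.32535059e-04,
         4.11078299e-04],
       [ 8.31149703e-04,  9.63232671e-01,  2.68667323e-01,
        -6.68909326e-02],
       [-3.69420237e-04, -2.68667102e-01,  9.63233021e-01,
        -1.64808819e-01],
       [ 0.00000000e+00,  0.00000000e+00,  0.00000000e+00,
         1.00000000e+00]])}
190 [(np.float64(0.636), np.float64(0.047), np.float64(0.212)), (np.float64(0.636), np.float64(0.058), np.float64(0.217)), (np.float64(0.626), np.float64(0.053), np.float64(0.212))]
193 [(np.float64(0.627), np.float64(0.031), np.float64(0.196)), (np.float64(0.624), np.float64(0.037), np.float64(0.198)), (np.float64(0.618), np.float64(0.039), np.float64(0.197))]
196 [(np.float64(0.626), np.float64(0.029), np.float64(0.189)), (np.float64(0.622), np.flo
[... 486 characters left out ...]
at64(0.03), np.float64(0.173)), (np.float64(0.623), np.float64(0.035), np.float64(0.174)), (np.float64(0.617), np.float64(0.038), np.float64(0.174))]
208 [(np.float64(0.626), np.float64(0.027), np.float64(0.166)), (np.float64(0.62), np.float64(0.031), np.float64(0.166)), (np.float64(0.614), np.float64(0.032), np.float64(0.164))]
211 [(np.float64(0.505), np.float64(-0.181), np.float64(-0.001)), (np.float64(0.499), np.float64(-0.173), np.float64(0.002)), (np.float64(0.49), np.float64(-0.17), np.float64(-0.001))]
214 [(np.float64(0.512), np.float64(-0.169), np.float64(-0.0)), (np.float64(0.504), np.float64(-0.165), np.float64(-0.001)), (np.float64(0.497), np.float64(-0.158), np.float64(0.001))]
```

View pics/z4.png

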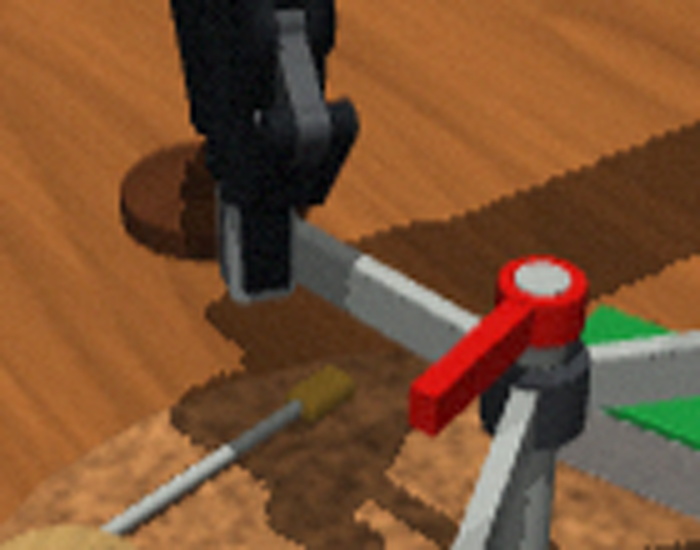

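The scene depth puts the fingertip at z≈0.163 while the state says 0.140, so the finger passed over the arm. I'll check the offset with the wrist view against the post top.

```bash
python3 - <<'E'
from h import *
from scipy.spatial.transform import Rotation as Ro
o=manip.get_obs(); c=manip.get_calibration('wrist'); T=c['T_tool_cam']; R=Ro.from_quat(o['ee_rot']).as_matrix()
def pw(P,off):
    t=R.T@(np.array(P)-o['position']-off); q=T[:3,:3].T@(t-T[:3,3]); th=np.arctan2(np.hypot(q[0],q[1]),q[2]); f=th/np.hypot(q[0],q[1])*c['fx']
    return np.round([c['cx']+q[0]*f,c['cy']+q[1]*f],1)
for dz in(0,.01,.02,.03):
    print(dz,'post',pw([.5601,.0954,.186],[0,0,dz]),'cap',pw([.5856,-.0558,.16],[0,0,dz]),'funnel',pw([.6778,.1952,.16],[0,0,dz]))
for zt in (0,-.01,-.02,-.03): print('tip at',zt,pw(o['position']+R@[0,0,zt],0), pw(o['position']+R@[0,.011,zt],0))
im,d=manip.camera('wrist')
for v in range(245,300,6): print(v,np.round(d[v,272:294:5],4))
E
```

```text
0 post [421.2 111. ] cap [118.4 243.3] funnel [552.9 269.3]
0.01 post [411.5 111.5] cap [126.3 236.9] funnel [544.1 263.6]
0.02 post [403. 112.] cap [133.6 231.1] funnel [535.6 258.1]
0.03 post [395.5 112.5] cap [140.3 225.8] funnel [527.5 253. ]
tip at 0 [280.7 249.1] [280.8 267.3]
tip at -0.01 [280.7 256.3] [280.7 275.3]
tip at -0.02 [280.7 264.4] [280.7 284.2]
tip at -0.03 [280.6 273.5] [280.7 294.1]
245 [0.3131 0.3122 0.314  0.3142 0.3133]
251 [0.1479 0.147  0.1483 0.1494 0.1466]
257 [0.1408 0.1422 0.1414 0.1403 0.1427]
263 [0.1345 0.1347 0.1351 0.136  0.1354]
269 [0.13   0.1304 0.1297 0.1298 0.1288]
275 [0.     0.1244 0.1245 0.1248 0.1239]
281 [0.1201 0.1208 0.1204 0.121  0.1204]
287 [0.1174 0.1163 0.1169 0.1171 0.1123]
293 [0.1095 0.1175 0.1163 0.118  0.109 ]
299 [0.1053 0.1156 0.118  0.1146 0.1054]
```

The wrist view agrees with the state pose, but its depth also puts the physical fingertip about 23–25 mm behind the TCP. So the tip is at TCP z + 0.024. I'll go back and lower the tool to TCP z≈0.122, which puts the tip at about 0.146, inside the blade's height.

```bash
python3 -m crank '[[[0,0,0.35,0,0,0,0],[-0.5,-0.14,0,0,0,0,0],[-0.5,-0.14,0,0,0,0,0],[-0.48,-0.13,0,0,0,0,0],[0,0,0,0,0,0,0],[0,0,-0.35,0,0,0,0],[0,0,-0.32,0,0,0,0],[0,0,0,0,0,0,0]]]'
python3 -c "from h import *; look('t5'); im,d=manip.camera('scene'); cv2.imwrite('pics/z5.png',cv2.resize(im[150:260,210:350],None,fx=5,fy=5,interpolation=cv2.INTER_CUBIC))"
```

```text
clock: 5.32
position: [0.5282, -0.0005, 0.1202]
ee_rot: [0.795, 0.607, -0.001, -0.0]
ft_force: [0.1, -0.2, 0.5]
grip_width: 0.003
brass 888 [172.8 150.7] [33.8 34.3] [0.67775328 0.1952344  0.16      ] (np.float64(40.316186895176436), np.float64(0.15430230963088262))
rim 270 [147.  227.9] [35.7 36.4] [0.55302607 0.24956378 0.11      ] (np.float64(92.62722204431684), np.float64(0.15432599554150478))
lever 313 0.06745342272486976 (np.float64(22.17873071359959), np.float64(0.04533037455466485))
tool 5.325 [ 5.28160174e-01 -4.84934179e-04  1.20182275e-01] (np.float64(-108.42321383474928), np.float64(0.10106469739206525)) [ 0.14594486 -0.19987638  0.47421871]
```

View pics/z5.png

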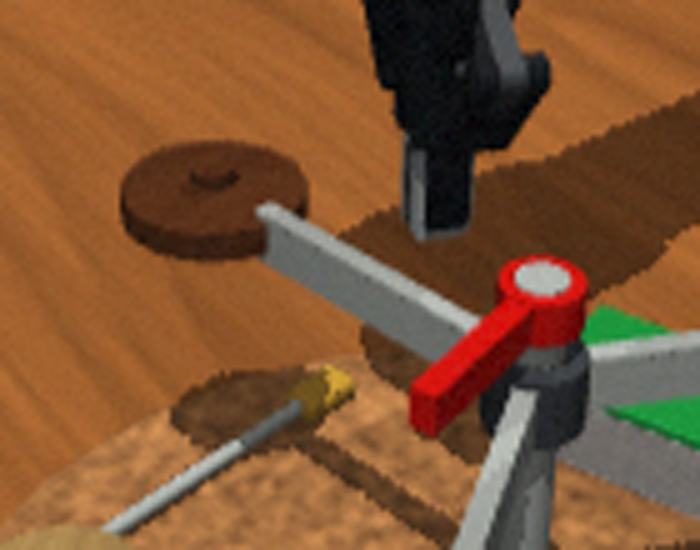

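```bash
python3 -m crank '[[[0.24,-0.043,0,0,0,0,0],[0.23,-0.023,0,0,0,0,0],[0.233,0.007,0,0,0,0,0],[0.228,0.042,0,0,0,0,0],[0.222,0.072,0,0,0,0,0],[0.21,0.1,0,0,0,0,0],[0.193,0.13,0,0,0,0,0],[0,0,0,0,0,0,0]]]'
python3 -c "from h import *; look('t6')"
```

```text
clock: 6.42
position: [0.623, 0.0177, 0.121]
ee_rot: [0.794, 0.608, 0.0, 0.0]
ft_force: [-1.1, -1.2, -0.3]
grip_width: 0.0
brass 915 [140.2 207.8] [34.1 34.7] [0.58421882 0.24838658 0.16      ] (np.float64(81.04087706250952), np.float64(0.1548761184088767))
rim 187 [146.9 228.2] [35.5 35.9] [0.5525772  0.24978917 0.11      ] (np.float64(92.78960203990165), np.float64(0.1545723392299682))
lever 121 0.06695471971823379 (np.float64(22.77552942368423), np.float64(0.050412526233055095))
tool 6.425 [0.6230097  0.01768959 0.12103671] (np.float64(-51.00844114769448), np.float64(0.09998269099033943)) [-1.10836296 -1.18976705 -0.26345835]
```

View pics/t6.png

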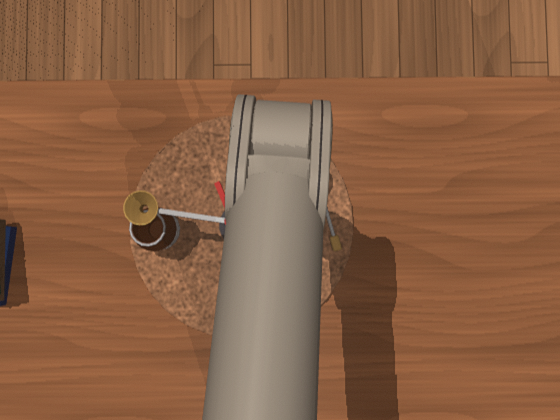

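The arms turn: the funnel is now at 81.0°, seen at (140,208), with about 11.5° left to go.

```bash
python3 -m crank '[[[0.11,0.1,0,0,0,0,0],[0.1,0.11,0,0,0,0,0],[0,0,0,0,0,0,0]]]'
python3 -c "from h import *; look('t7')"
```

```text
clock: 6.85
position: [0.6352, 0.0303, 0.1211]
ee_rot: [0.794, 0.608, 0.0, 0.0]
ft_force: [-0.8, 0.1, -0.1]
grip_width: -0.002
brass 913 [138.8 223.2] [34.3 34.6] [0.55913307 0.25039472 0.16      ] (np.float64(90.35743188566032), np.float64(0.15499773134633008))
tool 6.85 [0.63517731 0.03026142 0.12113861] (np.float64(-40.94556410647523), np.float64(0.09939636418667155)) [-0.80941483  0.13558789 -0.14455872]
```

```bash
python3 -m crank '[[[0.043,0.049,0,0,0,0,0],[0,0,0,0,0,0,0]]]'
python3 -c "from h import *; look('t8')"
```

```text
clock: 7.15
position: [0.6373, 0.0323, 0.1212]
ee_rot: [0.795, 0.607, 0.0, -0.0]
ft_force: [-0.7, -1.0, 0.0]
grip_width: -0.004
brass 909 [138.9 225.2] [34.2 34.7] [0.55586026 0.25035736 0.16      ] (np.float64(91.56726016599082), np.float64(0.15501535245331613))
tool 7.15 [0.63730172 0.03225104 0.12115211] (np.float64(-39.282255394573774), np.float64(0.09973914427640301)) [-0.73284714 -1.04642293  0.02130771]
```

```bash
python3 -m crank '[[[0.025,0.028,0,0,0,0,0],[0,0,0,0,0,0,0],[0,0,0,0,0,0,0]]]'
python3 -c "from h import *; look('t9')"
```

```text
clock: 7.58
position: [0.6387, 0.0338, 0.1211]
ee_rot: [0.795, 0.607, 0.0, -0.0]
ft_force: [-0.4, -1.0, 0.3]
grip_width: 0.005
brass 915 [138.9 227. ] [34. 35.] [0.55286863 0.25022193 0.16      ] (np.float64(92.67420820942989), np.float64(0.15499071624392766))
tool 7.575 [0.63873712 0.0338112  0.12113953] (np.float64(-38.068140740571486), np.float64(0.09988481842601488)) [-0.42605778 -0.97594864  0.3263297 ]
```

The funnel centre is at (0.5529, 0.2502) and the mouth at (0.5532, 0.2496), so it is centred to under 1 mm. Now I'll back off, lift, and go to the clockwise side of the lever, which is at about 22°.

```bash
python3 -m crank '[[[-0.12,-0.13,0,0,0,0,0],[0,0,0.6,0,0,0,0],[0,0,0.4,0,0,0,0],[-0.21,0.43,0,0,0,0,0],[-0.21,0.43,0,0,0,0,0],[0,0,0,0,0,0,0],[0,0,-0.4,0,0,0,0],[0,0,-0.27,0,0,0,0]]]'
python3 -m crank '[[[0,0,0,0,0,0,0]]]'
python3 -c "
from h import *; look('t10')
for n in('scene','wrist'): cv2.imwrite('pics/'+n+'10.png',manip.camera(n)[0])"
```

```text
clock: 8.62
position: [0.6061, 0.0764, 0.14]
ee_rot: [0.795, 0.607, -0.0, 0.0]
ft_force: [0.1, -0.2, -0.4]
grip_width: -0.002
clock: 8.75
position: [0.6055, 0.0767, 0.1397]
ee_rot: [0.795, 0.607, -0.001, -0.0]
ft_force: [-0.1, -0.5, 0.8]
grip_width: -0.001
brass 914 [138.9 227. ] [34.  34.9] [0.55288722 0.25020505 0.16      ] (np.float64(92.66763379152329), np.float64(0.15497299284824687))
tool 8.75 [0.60552001 0.07671246 0.13968015] (np.float64(-22.36415407906132), np.float64(0.0491141632236868)) [-0.05940156 -0.527222    0.77747218]
```

View pics/wrist10.png

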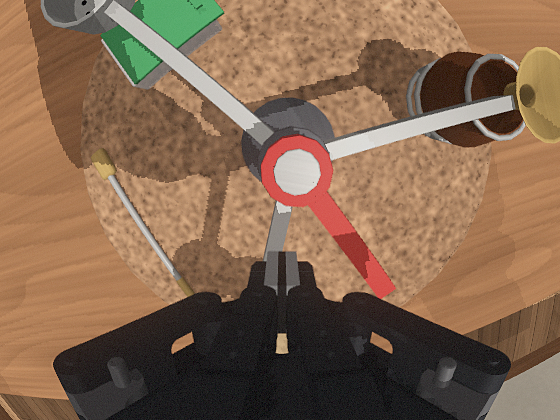

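View pics/scene10.png

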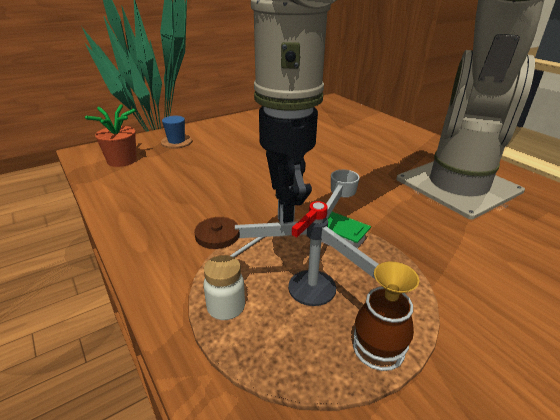

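The finger stands on the clockwise side of the lever, above the arms, and the funnel sits over the gourd in both views. I'll sweep the lever round now.

```bash
python3 -m crank '[[[0.13,0.155,0,0,0,0,0],[0.013,0.157,0,0,0,0,0],[-0.013,0.157,0,0,0,0,0],[-0.042,0.152,0,0,0,0,0],[-0.065,0.142,0,0,0,0,0],[-0.09,0.128,0,0,0,0,0],[-0.112,0.112,0,0,0,0,0],[0,0,0,0,0,0,0]]]'
python3 -c "
from h import *; look('t11')
for n in('scene','wrist'): cv2.imwrite('pics/'+n+'11.png',manip.camera(n)[0])"
```

```text
clock: 9.9
position: [0.5949, 0.1391, 0.1411]
ee_rot: [0.794, 0.608, 0.0, -0.001]
ft_force: [0.2, 0.1, 0.3]
grip_width: -0.003
lever 148 0.02643437494845176 (np.float64(68.55115666062866), np.float64(0.02372739937280631))
tool 9.9 [0.59494026 0.1390917  0.14105808] (np.float64(51.43073552520412), np.float64(0.05588209229112116)) [0.17959896 0.09385094 0.32303914]
```

View pics/wrist11.png

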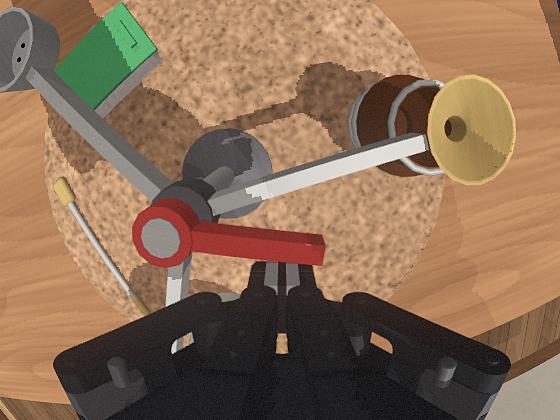

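The finger is pushing the lever (now about 70°), with the funnel unmoved. I'll continue in smaller bites towards the stop.

```bash
python3 -m crank '[[[-0.113,0.078,0,0,0,0,0],[-0.148,0.068,0,0,0,0,0],[0,0,0,0,0,0,0]]]'
python3 -c "
from h import *; look('t12')
for n in('scene','wrist'): cv2.imwrite('pics/'+n+'12.png',manip.camera(n)[0])"
```

```text
clock: 10.42
position: [0.5791, 0.1475, 0.141]
ee_rot: [0.794, 0.608, 0.0, -0.001]
ft_force: [0.3, 0.0, -0.1]
grip_width: -0.002
lever 82 0.014319323391463683 None
tool 10.425 [0.57908023 0.1474536  0.14100567] (np.float64(69.96669769679731), np.float64(0.05540600982190628)) [ 0.34642237  0.02657722 -0.0534307 ]
```

View pics/wrist12.png

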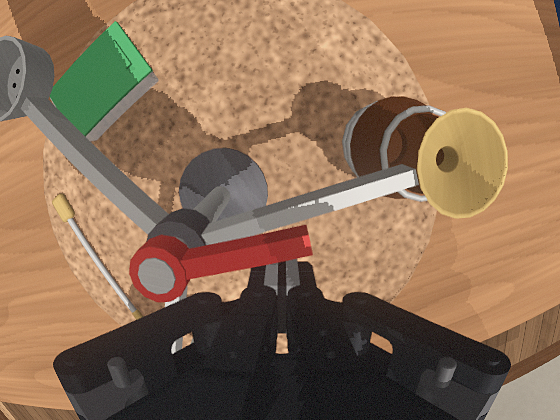

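View pics/scene12.png

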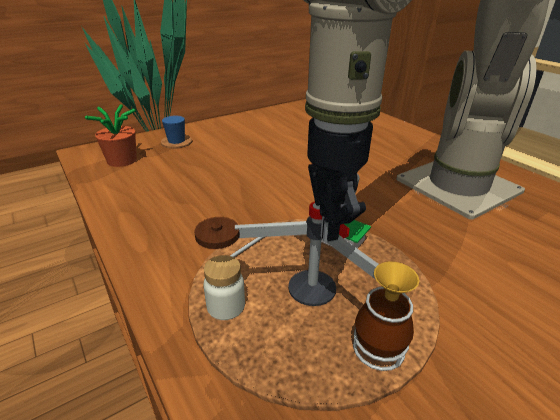

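```bash
cat >> h.py <<'E'
from scipy.spatial.transform import Rotation as Ro
def wcast(uv,o,z):
    c=manip.get_calibration('wrist'); T=c['T_tool_cam']; x,y=uv[0]-c['cx'],uv[1]-c['cy']; r=np.hypot(x,y)+1e-9; th=r/c['fx']
    d=np.array([x/r*np.sin(th),y/r*np.sin(th),np.cos(th)]); R=Ro.from_quat(o['ee_rot']).as_matrix()
    org=o['position']+R@T[:3,3]; d=R@T[:3,:3]@d; return org+d*(z-org[2])/d[2]
def wlook(name):
    o=manip.get_obs(); im,d=manip.camera('wrist'); cv2.imwrite(f'pics/{name}.png',im)
    hsv=cv2.cvtColor(im,cv2.COLOR_BGR2HSV); H,S,V=[hsv[...,i].astype(int) for i in range(3)]
    m=((H<5)|(H>175))&(S>200)&(V>60)
    bl=max(blob(m,100),key=lambda t:t[0])[3]; vv,uu=np.nonzero(bl)
    P=np.array([wcast(q,o,.184)[:2] for q in zip(uu,vv)]); r=np.linalg.norm(P-HUB,axis=1)
    b=P[(r>.02)&(r<.064)]; vx,vy,x0,y0=cv2.fitLine(b.astype(np.float32),cv2.DIST_HUBER,0,.001,.001).ravel()
    print('lever rmax',r.max(),'mean ang',ang(b.mean(0)),'line ang',np.degrees(np.arctan2(vy,vx))%180)
    m=(H>13)&(H<30)&(S>110)&(V>60)
    bb=[t for t in blob(m,2500)]
    for t in bb: print('brass?',t[0],np.round(t[2]))
    print('tool',o['clock'],o['position'],ang(o['position']),o['ft_force'],o['torque'])
E
python3 -c "from h import *; wlook('w13')"
```

```text
Traceback (most recent call last):
  File "h.py", line 49, in wlook
    bl=max(blob(m,100),key=lambda t:t[0])[3]; vv,uu=np.nonzero(bl)
       ~~~^^^^^^^^^^^^^^^^^^^^^^^^^^^^^^^
ValueError: max() iterable argument is empty
```

```bash
python3 -c "
import cv2;im=cv2.imread('pics/wrist12.png');h=cv2.cvtColor(im,cv2.COLOR_BGR2HSV);print(h[255,230],h[245,290],h[252,180],im[255,230])"
sed -i 's/m=((H<5)|(H>175))&(S>200)&(V>60)/m=((H<6)|(H>172))\&(S>150)\&(V>60)/' h.py
python3 -c "from h import *; wlook('w14')"
```

```text
[  0 173 165] [  2 169 151] [  2 175 108] [ 53  53 165]Traceback (most recent call last):
  File "<string>", line 1, in <module>
    from h import *; wlook('w14')
                     ~~~~~^^^^^^^
  File "h.py", line 50, in wlook
    P=np.array([wcast(q,o,.184)[:2] for q in zip(uu,vv)]); r=np.linalg.norm(P-HUB,axis=1)
                ~~~~~^^^^^^^^^^
  File "h.py", line 42, in wcast
    c=manip.get_calibration('wrist'); T=c['T_tool_cam']; x,y=uv[0]-c['cx'],uv[1]-c['cy']; r=np.hypot(x,y)+1e-9; th=r/c['fx']
ValueError: time passes only in moves, steps and waits
```

```bash
sed -i "s/^from scipy/CW=manip.get_calibration('wrist')\nfrom scipy/; s/    c=manip.get_calibration('wrist'); T=c/    c=CW; T=c/" h.py
sed -i "s/def cast(n,uv,z):/CC={n:manip.get_calibration(n) for n in('top','scene')}\ndef cast(n,uv,z):/; s/c=manip.get_calibration(n)/c=CC[n]/" h.py
python3 -c "from h import *; wlook('w15')"
```

```text
lever rmax 0.0684894412116136 mean ang (np.float64(89.39872300093896), np.float64(0.042201784050861425)) line ang 86.41786
brass? 6244 [466.  35.]
brass? 18345 [493. 206.]
brass? 6968 [ 40. 325.]
tool 10.675 [0.5798816  0.14664638 0.1408895 ] (np.float64(68.89292590300597), np.float64(0.05493180501723222)) [ 0.26420812  0.08202519 -0.18293266] [ 0.03523072 -0.0128927   0.0203133 ]
```

The wrist view puts the lever at about 88° with its tip at 68.5 mm, which matches the given length. There's no stop force yet, so I'll continue.

```bash
python3 -m crank '[[[-0.08,0.035,0,0,0,0,0],[-0.085,0.025,0,0,0,0,0],[0,0,0,0,0,0,0]]]'
python3 -c "from h import *; wlook('w16')"
```

```text
clock: 11.1
position: [0.5695, 0.1506, 0.141]
ee_rot: [0.794, 0.607, 0.0, -0.0]
ft_force: [0.6, 0.1, -0.2]
grip_width: -0.002
lever rmax 0.06955690736304748 mean ang (np.float64(99.6833604867486), np.float64(0.04232284357916355)) line ang 96.31799
brass? 27298 [482. 163.]
brass? 8857 [ 34. 293.]
tool 11.1 [0.56953998 0.15055395 0.14103104] (np.float64(80.2875456959815), np.float64(0.05595597548216201)) [ 0.59591828  0.08688245 -0.1572933 ] [ 0.00125573 -0.04054503  0.00299498]
```

View pics/w16.png

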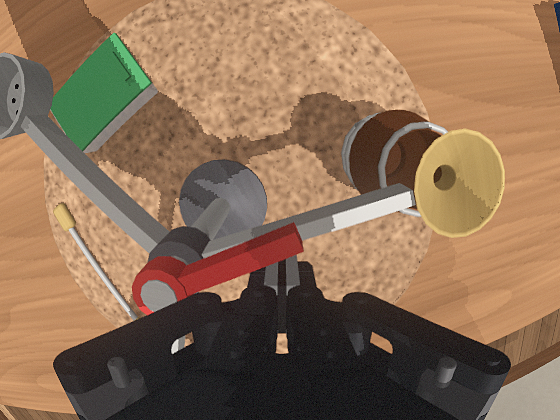

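```bash
python3 -m crank '[[[-0.08,0.012,0,0,0,0,0],[0,0,0,0,0,0,0]]]'; python3 -m crank '[[[-0.08,0.005,0,0,0,0,0],[0,0,0,0,0,0,0]]]'
python3 -c "from h import *; wlook('w17')"
```

```text
clock: 11.4
position: [0.5672, 0.1504, 0.1413]
ee_rot: [0.795, 0.607, 0.002, 0.002]
ft_force: [12.1, -0.8, -6.7]
grip_width: 0.001
clock: 11.65
position: [0.5665, 0.1502, 0.1417]
ee_rot: [0.795, 0.607, 0.005, 0.004]
ft_force: [34.8, -0.1, -20.7]
grip_width: -0.003
lever rmax 0.0698193523897987 mean ang (np.float64(101.9669532580084), np.float64(0.04231703639637525)) line ang 97.23688
brass? 26744 [481. 163.]
brass? 6941 [ 39. 327.]
tool 11.65 [0.56646509 0.15024338 0.14169305] (np.float64(83.37990258234984), np.float64(0.05521150951571822)) [ 34.76106546  -0.14713888 -20.68792221] [ 0.04914512 -7.2053934   0.12093257]
```

Force rose sharply (12, then 35 N) with the lever stopped at about 101°, so it is against its stop. I'll back off, lift and check from above.

```bash
python3 -m crank '[[[0.15,0,0,0,0,0,0],[0.2,-0.05,0,0,0,0,0],[0,0,0.5,0,0,0,0],[0,0,0.6,0,0,0,0],[0.5,-0.7,0.2,0,0,0,0],[0.5,-0.8,0,0,0,0,0],[0.3,-0.8,0,0,0,0,0],[0,-0.8,0,0,0,0,0]]]'
python3 -m crank '[[[0,-0.8,0,0,0,0,0],[0,-0.5,0,0,0,0,0],[0,0,0,0,0,0,0]]]'
python3 -c "from h import *; look('t18'); cv2.imwrite('pics/s18.png',manip.camera('scene')[0])"
```

```text
clock: 12.7
position: [0.66, -0.0396, 0.2181]
ee_rot: [0.795, 0.607, -0.001, -0.0]
ft_force: [-0.5, 0.1, 0.6]
grip_width: 0.0
clock: 13.08
position: [0.6586, -0.1196, 0.2188]
ee_rot: [0.796, 0.605, -0.001, 0.0]
ft_force: [0.1, -0.1, -0.4]
grip_width: -0.001
brass 913 [138.9 227. ] [34. 35.] [0.55286116 0.25022303 0.16      ] (np.float64(92.67694923231456), np.float64(0.15499216755774017))
lever 302 0.0674699807626694 (np.float64(100.54984187344024), np.float64(0.04519635292189038))
tool 13.075 [ 0.65862563 -0.11964857  0.21882375] (np.float64(-65.38486860572237), np.float64(0.2365442589920034)) [ 0.08380524 -0.08722392 -0.39826065]
```

View pics/t18.png

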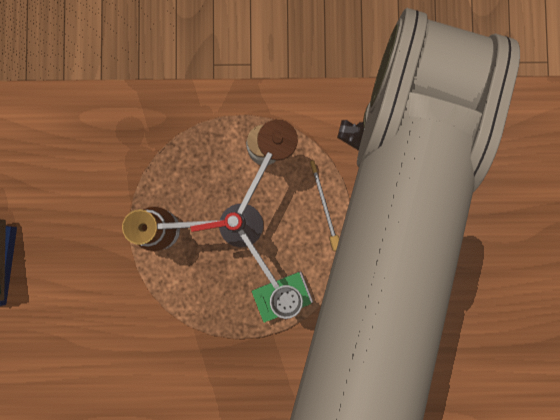

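View pics/s18.png

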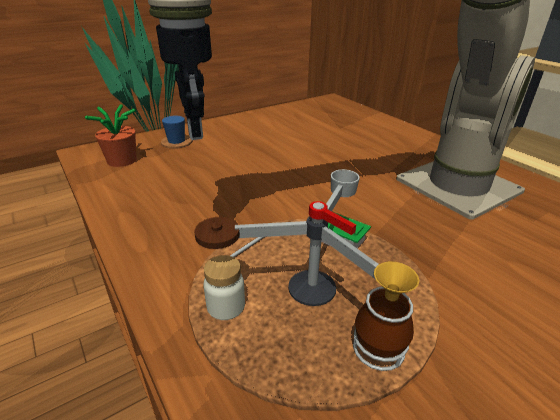

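From above, the funnel is at (139,227) over the gourd and the lever points at 100.5°. The stop force could in principle have been a knuckle on the post, so I'll check it independently. I'll turn the gripper so its knuckles lie clear of the post, and press the lever near its tip.

```bash
python3 -m crank '[[[-0.166,0.58,0,0,0,-1,0],[-0.166,0.58,0,0,0,-1,0],[-0.166,0.58,0,0,0,-1,0],[-0.166,0.58,0,0,0,-1,0],[-0.166,0.58,0,0,0,-1,0],[-0.166,0.58,0,0,0,-1,0],[-0.166,0.58,0,0,0,-1,0],[-0.166,0.58,0,0,0,-1,0]]]'
python3 -m crank '[[[0,0,0,0,0,-1,0],[0,0,0,0,0,-1,0],[0,0,0,0,0,-1,0],[0,0,0,0,0,-1,0],[0,0,0,0,0,-1,0],[0,0,0,0,0,0,0]]]'
python3 -c "from h import *; wlook('w19')"
```

```text
clock: 14.18
position: [0.5787, 0.1656, 0.219]
ee_rot: [0.954, 0.299, -0.0, -0.0]
ft_force: [-0.3, -0.8, 0.5]
grip_width: 0.001
clock: 14.92
position: [0.5792, 0.1642, 0.2188]
ee_rot: [0.996, 0.087, -0.0, -0.0]
ft_force: [0.7, -0.0, -0.1]
grip_width: 0.001
lever rmax 0.07255912422117095 mean ang (np.float64(97.67906945496475), np.float64(0.042780079046219874)) line ang 99.41278
brass? 14759 [512. 183.]
brass? 5151 [266.  93.]
tool 14.925 [0.57918056 0.16419311 0.21880911] (np.float64(74.49803171937845), np.float64(0.07139019043696423)) [ 0.74031196 -0.01012851 -0.13173113] [-0.0238336  -0.06721283 -0.01409039]
```

View pics/w19.png

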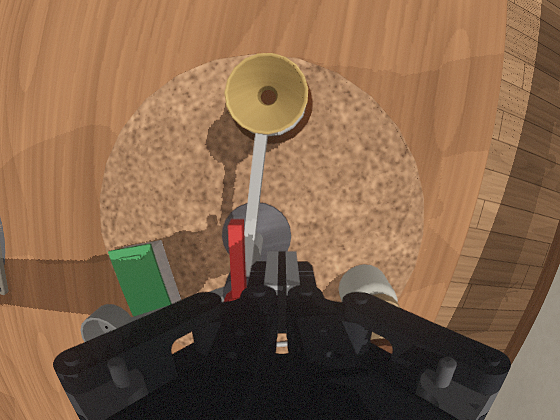

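```bash
python3 -m crank '[[[0,-0.1,0,0,0,0,0],[0,0,-0.5,0,0,0,0],[0,0,-0.5,0,0,0,0],[0,0,-0.2,0,0,0,0],[0,0,0,0,0,0,0]]]'
python3 -m crank '[[[-0.1,-0.02,0,0,0,0,0],[0,0,0,0,0,0,0]]]'
python3 -m crank '[[[-0.06,-0.01,0,0,0,0,0],[0,0,0,0,0,0,0]]]'
python3 -c "from h import *; look('t20');wlook('w20')"
```

```text
clock: 15.6
position: [0.5795, 0.1563, 0.1468]
ee_rot: [0.996, 0.085, -0.0, 0.0]
ft_force: [0.3, 0.6, -0.4]
grip_width: -0.0
clock: 15.85
position: [0.5739, 0.1554, 0.148]
ee_rot: [0.996, 0.085, 0.001, -0.0]
ft_force: [0.9, 0.4, 1.1]
grip_width: -0.002
clock: 16.1
position: [0.57, 0.1548, 0.1472]
ee_rot: [0.996, 0.085, 0.0, -0.0]
ft_force: [0.0, 1.1, 0.2]
grip_width: -0.003
lever 228 0.04672678108714921 (np.float64(100.90472658600619), np.float64(0.03395548836613748))
tool 16.1 [0.56998152 0.15482996 0.14721203] (np.float64(80.55969919520835), np.float64(0.060245872605442743)) [0.03533602 1.08648654 0.1945223 ]
lever rmax 0.07387041827697731 mean ang (np.float64(98.84721973307717), np.float64(0.0570538251817715)) line ang 85.284645
brass? 7267 [530. 213.]
brass? 10934 [281.  63.]
tool 16.15 [0.57008537 0.154855   0.14713332] (np.float64(80.46623843129728), np.float64(0.06028768076909298)) [ 0.14229302 -0.10048513  0.00180963] [0.02005038 0.01808818 0.02767429]
```

```bash
python3 -m crank '[[[-0.04,-0.008,0,0,0,0,0],[0,0,0,0,0,0,0]]]'
python3 -m crank '[[[-0.04,-0.008,0,0,0,0,0],[0,0,0,0,0,0,0]]]'
python3 -m crank '[[[-0.04,-0.008,0,0,0,0,0],[0,0,0,0,0,0,0]]]'
python3 -c "from h import *; look('t21')"
```

```text
clock: 16.45
position: [0.5681, 0.1543, 0.1471]
ee_rot: [0.996, 0.085, 0.001, -0.0]
ft_force: [2.8, 0.2, -0.2]
grip_width: -0.003
clock: 16.7
position: [0.5677, 0.1542, 0.1473]
ee_rot: [0.996, 0.085, 0.003, -0.0]
ft_force: [13.6, 2.5, -8.6]
grip_width: -0.006
clock: 16.95
position: [0.5672, 0.1541, 0.1476]
ee_rot: [0.996, 0.085, 0.005, -0.0]
ft_force: [24.8, 4.9, -15.5]
grip_width: -0.002
lever 215 0.04365978065810179 (np.float64(101.11315688355805), np.float64(0.032462127108507925))
tool 16.95 [0.56724134 0.15409288 0.14759231] (np.float64(83.06275367950566), np.float64(0.05912573625823225)) [ 24.81740897   4.87506928 -15.54288384]
```

With a different yaw and contact point, the lever stays at about 101° under 25 N (about 1.4 N·m, against 0.07 friction). That is the hard stop. Retract and do the final check.

```bash
python3 -m crank '[[[0.15,0.03,0,0,0,0,0],[0.2,0.04,0,0,0,0,0],[0,0,0.6,0,0,0,0],[0,0,0.6,0,0,0,0],[0.5,-0.7,0.2,0,0,0,0],[0.5,-0.8,0,0,0,0,0],[0.3,-0.8,0,0,0,0,0],[0,-0.8,0,0,0,0,0]]]'
python3 -m crank '[[[0,-0.8,0,0,0,0,0],[0,-0.5,0,0,0,0,0],[0,0,0,0,0,0,0]]]'
python3 -c "from h import *; look('t22'); cv2.imwrite('pics/s22.png',manip.camera('scene')[0])"
```

```text
clock: 18.0
position: [0.6626, -0.0302, 0.2301]
ee_rot: [0.996, 0.085, -0.001, 0.0]
ft_force: [0.2, -0.9, 0.0]
grip_width: -0.002
clock: 18.38
position: [0.6613, -0.1102, 0.2308]
ee_rot: [0.997, 0.083, -0.0, 0.001]
ft_force: [0.5, 0.0, -0.5]
grip_width: 0.004
brass 913 [138.9 227. ] [34. 35.] [0.55286116 0.25022303 0.16      ] (np.float64(92.67694923231456), np.float64(0.15499216755774017))
lever 303 0.0674699807626694 (np.float64(100.59145936199347), np.float64(0.044976671488605284))
tool 18.375 [ 0.66127126 -0.11018045  0.23080985] (np.float64(-63.79705324107451), np.float64(0.2291264819056665)) [ 0.52700384  0.00490677 -0.45848002]
```

View pics/t22.png

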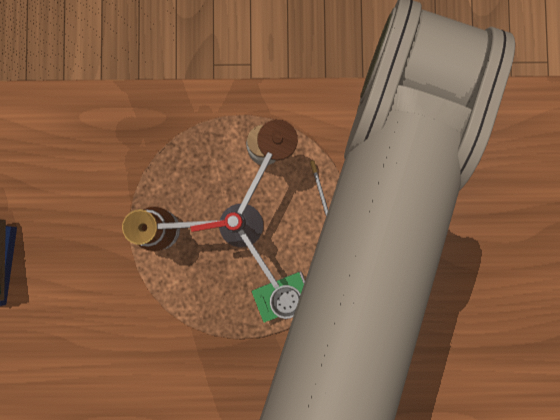

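View pics/s22.png

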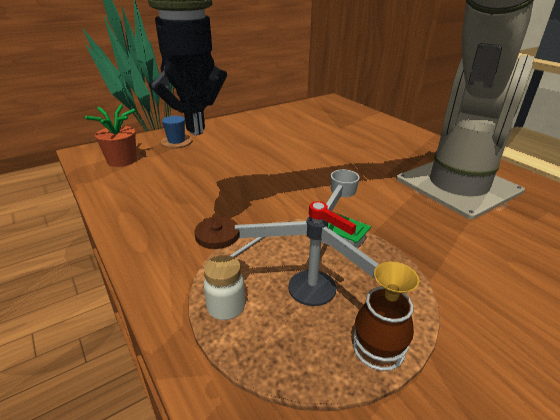

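The top view has the funnel at (139,227) over the gourd and the lever at its stop. In the scene view the gourd, jar, box and bombilla stand where they were, and the robot is clear of everything. Handing in.

```bash
python3 -c "
from workcell import manip
print(manip.hand_in())"
```

```text
the job is handed in; nothing more can be done
None
```

The brass funnel is centred over the gourd's mouth and the red lever is against its stop; I handed the job in at about 18.4 s of the 59 s allowed. No verdict came back.

**Funnel:** I pushed the arms about 52° anticlockwise by the dust cap's arm with the closed fingertips. The funnel's top centre ended at (0.553, 0.250). The mouth, last measured just before the funnel covered it, was at (0.553, 0.250), so they agree to within about 1 mm. I measured the funnel's rim, not the spout itself. The funnel's position did not change during the lever work.

**Lever:** I pushed it from about 22° to 100.6° in the world frame, where it stopped. It resisted 35 N, and again 25 N from a different gripper angle, both times at the same place. The gourd is at about 92.5°, so the tray's x axis must lie roughly 8° past it. That means the lever started about 0.2 rad in from fully released.

**What disagreed:** the real fingertip is about 23–25 mm behind the reported TCP when shut. Because of this, my first sweep passed over the arm without touching it. I lowered the tool and repeated it.

**Final check:** the scene and top views show the gourd, jar, box and bombilla where they stood, as far as they are visible, and the robot touching nothing. I compared the jar, box and bombilla by eye only. Contact forces stayed below about 41 N at the wrist, from the fingertip pressing the lever onto its stop.

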